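# Put away the dryer balls and nest the domed covers

### The job

The rinsed laundry-bin covers are lying upside down on the counter, some with a dryer ball in them. Put every ball into the green caddy, one to a pocket and down on its floor, and stack all four covers on the round black pad, still upside down, each one cupped level inside the next in a single stack. Leave the two bottles and the mug alone.

Things in the scene. Friction and masses are not known exactly. Their poses are not given: they have to be found in the camera images.
- cover1: Domed bin cover, blue plastic, upside down like a bowl on its flat white knob (52 mm wide). Origin: centre of the knob's face it stands on; z up, out of the bowl. 64 mm high. Round the mouth an upright rim band: outer diameter 160 mm, 8 mm thick, z 50 to 64 mm; pinch it from above, one finger inside and one outside. 140 g (varies). All four covers are alike; more under cover2, cover3.
- cover2: Like cover1. Inside: floor at z 17 mm, 90 mm wide, with a dimple (36 mm wide, 7 mm deep) in the middle where a ball rests; the wall, 5 mm thick, slopes out from outer diameter 92 mm at z 10 mm to 146 mm at z 52 mm, where the rim band begins.
- cover3: Like cover1. A cover set inside another stands 17 mm higher than it, its knob on the other's floor, with about 5 mm of play to each side; its rim band then stands free just above the rim below it.
- cover4: Like cover1. A domed bin cover, blue plastic, upside down.
- ball1: A hard orange dryer ball, 60 mm in diameter, about 60 g; origin at its centre, axes of no meaning. At the start it lies in the middle of one of the upturned covers, its centre 41 mm above the cover's origin. Two to four of the four balls are present.
- ball2: A hard orange dryer ball, 60 mm in diameter, about 60 g; origin at its centre, axes of no meaning. At the start it lies in the middle of one of the upturned covers, its centre 41 mm above the cover's origin. Two to four of the four balls are present.
- ball3: A hard orange dryer ball, 60 mm in diameter, about 60 g; origin at its centre, axes of no meaning. At the start it lies in the middle of one of the upturned covers, its centre 41 mm above the cover's origin. Two to four of the four balls are present.
- ball4: A hard orange dryer ball, 60 mm in diameter, about 60 g; origin at its centre, axes of no meaning. At the start it lies in the middle of one of the upturned covers, its centre 41 mm above the cover's origin. Two to four of the four balls are present.
- caddy: The green ball caddy, fixed: a square open tray, 155 mm by 155 mm, 25 mm high, walls and floor 5 mm thick, with one divider each way that makes four square pockets of 70 mm. Origin: centre of its underside; x and y along its sides; the pocket centres lie at x = +-37.5 mm, y = +-37.5 mm; a ball in a pocket has its centre 35 mm above the origin.
- pad: The round black rubber pad, fixed, 150 mm in diameter, 4 mm thick, on which the covers are to be stacked. Origin: centre of its underside.
- detergent: Bystander: blue bottle, diameter 70 mm, 170 mm tall; origin at the centre of its foot. Leave it alone.
- softener: Bystander: green bottle, diameter 64 mm, 150 mm tall; origin at the centre of its foot. Leave it alone.
- mug: Bystander: white mug, diameter 76 mm, 85 mm tall; origin at the centre of its foot. Leave it alone.

How it is judged:
By the outcome, as a careful person would: the job done as asked, in the order asked, and still so for the second after the job is handed in, with the robot touching nothing.
Of ball1, ball2, ball3, ball4 only 2 to 4 are there at a start; the rules pass over those that are not, and their reading is None.
At some moment in a run one of cover1, cover2, cover3, cover4 may be knocked a few centimetres aside while the robot is not near it.
It also fails if it takes over 192 s, if anything falls off the work surface, if the arm or the gripper's body presses on something with over 40 N, if the wrist force passes 120 N, or if a joint passes its speed limit or range.

### The arm

A 6-joint arm with a two-finger parallel gripper is mounted at the origin on the work surface. World frame = base frame: x ahead of the robot, y to its left, z up, the work surface at z = 0. Lengths are in m, angles in rad, forces in N, time in s.
With the tool pointing down it reaches from about 0.35 to 0.775 m from the base axis. Payload 5.5 kg.
Tool frame: the origin (TCP) lies between the finger pads; the fingertips stand 22 mm ahead of it and the grasp point (between the pads) lies 3 mm ahead of it; z points along the fingers, y is the line along which they close (so a half turn about z gives the same grasp; the last joint's range is limited). The gripper opens to 85 mm and grips with 20 to 120 N. Pads are 22 mm wide; open, the fingers measure 114 mm over their backs; the gripper's body (76 mm by 85 mm) begins 54 mm behind the grasp point. The pads swing forward as they close: fully open they stand 13 mm farther back than shut.
Start: joints at [1.207, 0.313, 0.046, 1.304, 0, 1.431], TCP at [0.128, 0.561, 0.253] pointing down, gripper open.
Joint ranges: [-2.76, 2.76], [-0.86, 1.69], [-1.03, 1.26], [-2.2, 2.34], [-1.47, 1.5], [-3.14, 3.14]. Speed limits (rad/s): [2.57, 2.57, 3.14, 3.14, 3.14, 3.14].

### API

Orientations are given as a unit quaternion [w, x, y, z].
In Python, from workcell import env gives the robot as it stands.
- The arm moves only by the tool nudge_tcp, called after "Request:" in YAML: its name, and indented under it one key for each argument. Schema: {"type":"object","properties":{"deltas":{"type":"array","items":{"type":"array","items":{"type":"array","items":{"type":"number"},"minItems":6,"maxItems":6},"minItems":1,"maxItems":8},"minItems":1,"maxItems":1},"aperture":{"type":"number"},"squeeze":{"type":"number"},"only":{"type":"string"},"quiet":{"type":"boolean"},"lines":{"type":"string"}},"required":["deltas"],"additionalProperties":false}. deltas is a list that holds a single list of rows (three levels of brackets), with 1 to 8 rows, each of 6 numbers: dx, dy, dz in m, then a rotation vector rx, ry, rz in rad; each row is the pose to reach, as a shift and turn from the pose commanded when the call began, along the tool's axes at that moment; what a row does not reach only later rows make up. A row lasts 1/8 s, in which the tool goes at most 0.0625 m and 0.188 rad, less where a joint would pass 70% of its speed; a pose out of reach is approached as far as the arm can. aperture is the finger opening in m, set as the call begins (left out keeps the last). The fingers move at their own pace and stop on an object; squeeze is the grip in N (left out, the last holds). Time passes only in rows, so rows that do not move let the fingers close. The tool returns the time, the measured TCP pose, the force, the opening and the grip force at its end. only (a regular expression) keeps the lines of the reply that match it, lines (a string "A,B") keeps lines A to B, and quiet returns only ok. Input that does not fit is refused with a message, and nothing moves.
- env.get_state(): the state, without advancing time (a new reading comes with each control period).
- env.read_camera(name): name is "scene" or "top"; returns a dict with "image" (420x560x3 uint8, red, green, blue), "K" (3x3 intrinsics, pixels), "D" ([k1, k2, p1, p2, k3] as OpenCV has them; the pictures are not rectified), "R" (3x3) and "t" (3): a world point X has camera coordinates R X + t. Camera axes: x right, y down, z forward; pixel columns grow to the right and rows downward; lengths in m; the calibration is good to about 2 mm. A picture is of the moment at which its call begins. There is no depth.
- env.hand_in(): hands the job in; it is judged then, once.
The state is a dict: "clock": time; "joint_pos": joint angles; "qvel": joint speeds; "tau": joint torques, N m; "tcp_pos": TCP position; "orientation": TCP orientation; "wrist_force": force on the tool from outside, world axes, zero at the start; "ft_torque": the same for the moment, N m; "finger_gap": finger opening in m; "grip_force": force on a finger pad.
Only numpy, scipy, OpenCV 4.12 (cv2) and the standard library are available. Lean on these libraries where they do the work, as an engineer would, in place of code of your own. Each camera call takes 0.05 s, during which the arm holds its last target. There are 200 camera calls.

## Working session

There is one attempt and no reset: what is moved stays moved. The work goes in short steps, Python scripts to look and compute and a tool call to move; the robot and the scene stay as the last step left them, time stands still between calls to the robot, and variables do not carry over. Pictures are saved under pics/ and viewed, at most 14 in all, crops included, and the job is handed in when it is done.

```bash
ls; mkdir -p pics
```

Run:
```python
from workcell import env
import cv2
for n in("scene","top"):
    c=env.read_camera(n); cv2.imwrite(f"pics/{n}0.png",c["image"][:,:,::-1]); print(n,c["K"],c["D"],c["R"],c["t"])
s=env.get_state(); print(s)
```

```text
pics
workcell.py
scene [[484.84834234   0.         278.67108311]
 [  0.         484.84834234 209.46348257]
 [  0.           0.           1.        ]] [-0.14234283  0.          0.          0.          0.        ] [[ 0.67973162  0.73339505  0.00983012]
 [ 0.48702629 -0.44128763 -0.7537046 ]
 [-0.54842531  0.51710437 -0.65713982]] [-0.3637248  -0.21649923  1.62626795]
top [[423.84719146   0.         277.35093655]
 [  0.         423.84719146 213.03693323]
 [  0.           0.           1.        ]] [-0.06490683  0.          0.          0.          0.        ] [[ 0.0092397  -0.99969673  0.02282718]
 [-0.98695921 -0.01278598 -0.16046197]
 [ 0.16070517 -0.02104687 -0.98677803]] [-0.02793794  0.50448838  1.19519891]
{'clock': 0.1, 'joint_pos': array([ 1.20737602e+00,  3.13940035e-01,  4.50977244e-02,  1.30360517e+00,
       -7.79299184e-06,  1.43124467e+00]), 'qvel': array([-0.00036568, -0.00266357,  0.00212448,  0.00101966, -0.00011262,
        0.00171957]), 'tau': array([ 2.81566507e-03, -4.81725991e+01,  2.99244404e+01,  1.28035291e-02,
       -1.43016332e-04,  4.17042955e-06]), 'tcp_pos': array([0.1274859 , 0.56025931, 0.25249173]), 'orientation': array([-2.01665602e-04,  1.11700685e-01,  9.93741554e-01, -8.00577334e-04]), 'wrist_force': array([ 0.46879313,  0.33451554, -0.12394013]), 'ft_torque': array([-0.02046483, -0.03700314, -0.00278989]), 'grip_force': 0.0, 'finger_gap': 0.08554522494182316}
```
View pics/scene0.png

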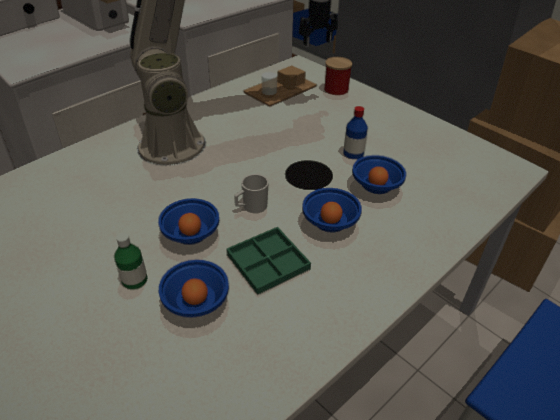

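View pics/top0.png

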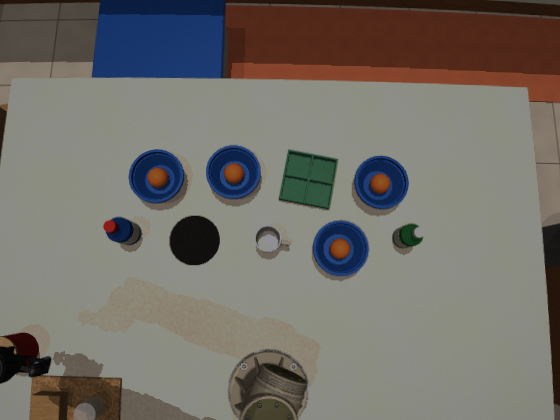

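The scene view shows four blue covers, at about (189,224), (194,290), (332,212) and (379,176), each with an orange ball. The top view shows the covers at (157,177), (234,172), (381,183) and (341,248), the pad at (195,240), the caddy at (309,180), and the mug at (268,240).

Create h.py:
```python
from workcell import env
import cv2, numpy as np
from scipy.optimize import least_squares
def look(n): return env.read_camera(n)
def rays(c,px):
    u=cv2.undistortPoints(np.asarray(px,float).reshape(-1,1,2),c["K"],c["D"]).reshape(-1,2)
    d=np.c_[u,np.ones(len(u))]@c["R"]; return -c["R"].T@c["t"], d/np.linalg.norm(d,axis=1)[:,None]
def plane(c,px,z):
    o,d=rays(c,px); return (o+d*((z-o[2])/d[:,2])[:,None])[:,:2]
def proj(c,X): return cv2.projectPoints(np.asarray(X,float).reshape(-1,1,3),cv2.Rodrigues(c["R"])[0],c["t"],c["K"],c["D"])[0].reshape(-1,2)
def tri(a,pa,b,pb):
    (o1,d1),(o2,d2)=rays(a,[pa]),rays(b,[pb]); d1=d1[0];d2=d2[0]
    s=np.linalg.lstsq(np.c_[d1,-d2],o2-o1,rcond=None)[0]; p,q=o1+s[0]*d1,o2+s[1]*d2
    return (p+q)/2,np.linalg.norm(p-q)
RNG=dict(orange=((3,150,60),(18,255,255)),blue=((108,130,40),(125,255,255)),green=((65,90,20),(90,255,255)),black=((0,0,0),(180,255,28)))
def blobs(c,col,amin=80,amax=9000):
    hsv=cv2.cvtColor(c["image"],cv2.COLOR_RGB2HSV); m=cv2.inRange(hsv,*RNG[col])
    if col!="black": m=cv2.morphologyEx(m,cv2.MORPH_CLOSE,np.ones((3,3)))
    cs=cv2.findContours(m,cv2.RETR_EXTERNAL,cv2.CHAIN_APPROX_NONE)[0]
    return [(k[:,0].astype(float),cv2.contourArea(k)) for k in cs if amin<cv2.contourArea(k)<amax]
def circ(P):
    f=least_squares(lambda p:np.hypot(*(P-p[:2]).T)-p[2],[*P.mean(0),.08],loss="soft_l1",f_scale=.002).x; return f
def balls(a,b):
    A=[cv2.minEnclosingCircle(k.astype(np.float32))[0] for k,_ in blobs(a,"orange")];B=[cv2.minEnclosingCircle(k.astype(np.float32))[0] for k,_ in blobs(b,"orange")]
    out=[]
    for p in A:
        for q in B:
            X,e=tri(a,p,b,q)
            if e<.008 and -.01<X[2]<.5: out.append((X.round(4),round(e,4)))
    return out
def covers(c,z=.064,amin=800):
    out=[]
    for k,A in blobs(c,"blue",amin):
        f=circ(plane(c,k,z)); out.append((f.round(4),A,k))
    return out
def tool(dw):
    "world vector -> tool axes"
    from scipy.spatial.transform import Rotation as Ro
    w,x,y,z=env.get_state()["orientation"]; return Ro.from_quat([x,y,z,w]).inv().apply(dw)
```

Run:
```python
from h import *
a,b=look("top"),look("scene")
for X in balls(a,b): print("ball",*X)
for f,A,k in covers(a): print("top cover",f,A)
for k,A in blobs(b,"blue",500):
    k=k[(k[:,1]<k[:,1].min()+.45*np.ptp(k[:,1]))]
    print("scene cover",A,[(z,circ(plane(b,k,z)).round(4)) for z in(.05,.064,.08)])
for k,A in blobs(a,"green",200):
    r=cv2.minAreaRect(plane(a,k,.025).astype(np.float32)); print("green",A,r)
for k,A in blobs(b,"green",200): print("green sc",A,cv2.minAreaRect(plane(b,k,.025).astype(np.float32)))
for n,c in(("t",a),("s",b)):
  for k,A in blobs(c,"black",300): print("black",n,A,k.mean(0),circ(plane(c,k,.004)).round(4))
print(a["image"][183,309],a["image"][240,195])
```

```text
ball [ 0.4044 -0.2019  0.0431] 0.0007
ball [ 0.5985 -0.3253  0.0417] 0.001
ball [ 0.5589 -0.2849  0.2006] 0.0048
ball [0.6088 0.3338 0.0433] 0.0024
ball [0.6238 0.11   0.042 ] 0.0027
top cover [ 0.4034 -0.2017  0.0772] 2304.0
top cover [ 0.5981 -0.3247  0.078 ] 2143.0
top cover [0.6067 0.3318 0.0781] 2199.0
top cover [0.6222 0.1087 0.0776] 2175.0
scene cover 6927.0 [(0.05, array([1.203 , 0.1687, 0.0621])), (0.064, array([1.2037, 0.1551, 0.0611])), (0.08, array([1.2044, 0.1394, 0.0599]))]
scene cover 3005.5 [(0.05, array([ 0.5894, -0.3189,  0.0781])), (0.064, array([ 0.6001, -0.3247,  0.0769])), (0.08, array([ 0.6123, -0.3312,  0.0754]))]
scene cover 2016.0 [(0.05, array([ 0.3917, -0.1942,  0.0786])), (0.064, array([ 0.4056, -0.202 ,  0.0774])), (0.08, array([ 0.4215, -0.2108,  0.0759]))]
scene cover 1868.0 [(0.05, array([0.6134, 0.1237, 0.078 ])), (0.064, array([0.6237, 0.1107, 0.0767])), (0.08, array([0.6354, 0.096 , 0.0752]))]
scene cover 1440.5 [(0.05, array([0.6053, 0.3125, 0.113 ])), (0.064, array([0.6157, 0.2965, 0.1111])), (0.08, array([0.6276, 0.2783, 0.109 ]))]
green 239.5 ((0.4459051787853241, -0.4157795011997223), (0.06113635376095772, 0.05914067476987839), 20.908164978027344)
green 2417.0 ((0.6135497093200684, -0.11385951936244965), (0.15103848278522491, 0.1549212634563446), 79.67164611816406)
green sc 464.5 ((0.3868299722671509, -0.3795148730278015), (0.062372948974370956, 0.08431799709796906), 70.43153381347656)
green sc 2986.0 ((0.6228737235069275, -0.119480200111866), (0.1596337854862213, 0.16603314876556396), 79.93116760253906)
black t 965.5 [ 19.12       364.34285714] [0.0571 0.7228 0.0564]
black t 573.0 [551.74074074 245.55555556] [ 0.4223 -0.8766  0.0488]
black t 1788.0 [194.38970588 240.        ] [0.4271 0.223  0.071 ]
black s 968.0 [308.83333333 174.68518519] [0.4293 0.2243 0.0703]
black s 898.0 [318.38202247  22.83146067] [-0.9074  0.9491  0.5695]
[44 78 57] [18 15 15]
```

Add to h.py:
```python
def to(x,y,z,note=""):
    s=env.get_state(); w,qx,qy,qz=s["orientation"]
    from scipy.spatial.transform import Rotation as Ro
    r=Ro.from_quat([qx,qy,qz,w]); yv=r.as_matrix()[:,1]
    print(note,"delta tool",tool(np.array([x,y,z])-s["tcp_pos"]).round(4),"psi",np.degrees(np.arctan2(yv[1],yv[0])).round(1),"tilt",r.as_matrix()[:2,2].round(3))
```

```text
(no output)
```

Request:
nudge_tcp:
  deltas:
    - [[-0.06,-0.01,0,0,0,0.18],[-0.12,-0.03,0,0,0,0.36],[-0.18,-0.04,0,0,0,0.54],[-0.24,-0.05,0,0,0,0.74],[-0.30,-0.07,0,0,0,0.74],[-0.36,-0.08,0,0,0,0.74],[-0.42,-0.10,0,0,0,0.74],[-0.48,-0.11,0.04,0,0,0.74]]
  aperture: 0.068
  squeeze: 60

```text
clock: 1.2
tcp_pos: [0.5664, 0.3495, 0.2218]
orientation: [0.002, 0.464, 0.886, 0.003]
wrist_force: [0.5, 0.5, 0.0]
finger_gap: 0.0681
grip_force: 0.0
```

```bash
python3 -c "
from h import *
print(balls(look('top'),look('scene')));to(.608,.333,.11);to(.6585,-.0847,.13)"
```

```text
[(array([ 0.4044, -0.2021,  0.0426]), np.float64(0.0004)), (array([ 0.5987, -0.3255,  0.0411]), np.float64(0.0009)), (array([ 0.5589, -0.2851,  0.2003]), np.float64(0.005)), (array([0.6085, 0.3336, 0.0433]), np.float64(0.0024)), (array([0.6238, 0.11  , 0.042 ]), np.float64(0.0027))]
 delta tool [-0.0349  0.0277  0.1037] psi 34.4 tilt [-0.004 -0.003]
 delta tool [-0.408  -0.167   0.0849] psi 34.4 tilt [-0.004 -0.003]
```

Request:
nudge_tcp:
  deltas:
    - [[-0.035,0.028,0.05,0,0,0],[-0.035,0.028,0.10,0,0,0],[-0.035,0.028,0.10,0,0,0]]

```text
clock: 1.68
tcp_pos: [0.6019, 0.3361, 0.1139]
orientation: [-0.004, 0.464, 0.886, -0.004]
wrist_force: [-0.8, 0.6, -0.0]
finger_gap: 0.0679
grip_force: 0.0
```

```bash
python3 -c "
from h import *
to(.608,.333,.052)"
```

```text
 delta tool [-0.0062  0.0039  0.0619] psi 34.8 tilt [-0.011 -0.004]
```

Request:
nudge_tcp:
  deltas:
    - [[0,0,0.02,0,0,0],[0,0,0.04,0,0,0],[0,0,0.05,0,0,0],[0,0,0.05,0,0,0],[0,0,0.05,0,0,0]]

```text
clock: 2.3
tcp_pos: [0.6064, 0.3382, 0.071]
orientation: [0.001, 0.463, 0.886, 0.001]
wrist_force: [0.3, -0.2, 0.2]
finger_gap: 0.0679
grip_force: 0.0
```

Run:
```python
from h import *
to(.608,.333,.052)
c=look("scene"); cv2.imwrite("pics/g1.png",cv2.resize(c["image"][110:230,310:470,::-1],None,fx=5,fy=5,interpolation=cv2.INTER_CUBIC))
```

```text
 delta tool [-0.0052 -0.0017  0.019 ] psi 34.8 tilt [0.002 0.001]
```

View pics/g1.png

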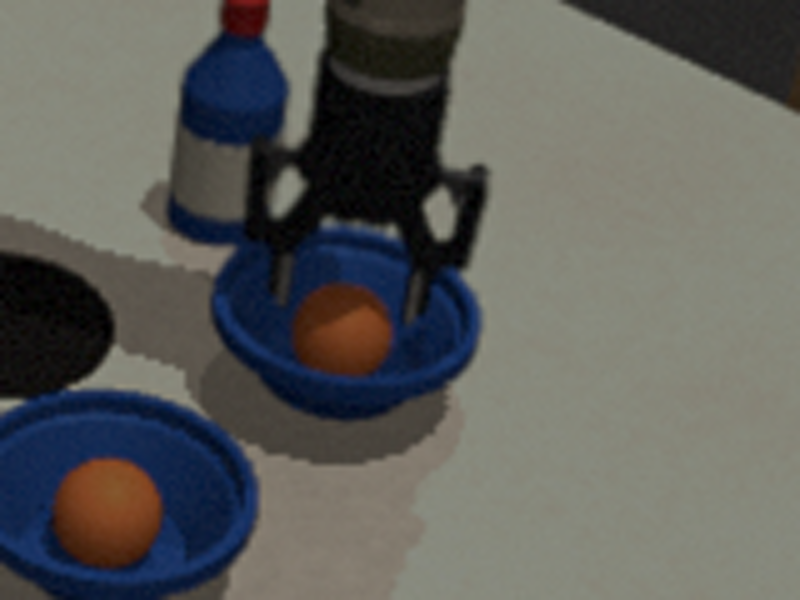

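The picture shows both fingers straddling the ball in cover C, which sits at about (345,330) in the crop, with nothing touching. I'll correct sideways, descend and close.

Request:
nudge_tcp:
  deltas:
    - [[-0.005,-0.002,0.01,0,0,0],[-0.005,-0.002,0.02,0,0,0],[-0.005,-0.002,0.02,0,0,0]]

```text
clock: 2.72
tcp_pos: [0.6062, 0.3318, 0.0477]
orientation: [-0.001, 0.464, 0.886, -0.001]
wrist_force: [-0.5, -0.9, 0.5]
finger_gap: 0.0681
grip_force: 0.0
```

Request:
nudge_tcp:
  deltas:
    - [[0,0,0,0,0,0],[0,0,0,0,0,0],[0,0,0,0,0,0],[0,0,0,0,0,0]]
  aperture: 0.05
  squeeze: 30

```text
clock: 3.22
tcp_pos: [0.607, 0.3324, 0.0494]
orientation: [0.0, 0.463, 0.886, 0.0]
wrist_force: [0.5, 0.0, -0.7]
finger_gap: 0.0585
grip_force: 32.2
```

Request:
nudge_tcp:
  deltas:
    - [[0,0,-0.03,0,0,0],[0,0,-0.08,0,0,0],[0,0,-0.09,0,0,0],[0,0,-0.09,0,0,0]]

```text
clock: 3.72
tcp_pos: [0.6073, 0.3326, 0.1401]
orientation: [0.001, 0.463, 0.886, 0.001]
wrist_force: [1.0, -0.3, -0.5]
finger_gap: 0.0587
grip_force: 32.5
```

```bash
python3 -c "
from h import *
to(.6585,-.0847,.13);to(.6585,-.0847,.05)"
```

```text
 delta tool [-0.3719 -0.196   0.0098] psi 34.8 tilt [0.002 0.001]
 delta tool [-0.3719 -0.1962  0.0898] psi 34.8 tilt [0.002 0.001]
```

Request:
nudge_tcp:
  deltas:
    - [[-0.05,-0.026,0,0,0,0],[-0.106,-0.056,0,0,0,0],[-0.16,-0.085,0,0,0,0],[-0.21,-0.112,0,0,0,0],[-0.27,-0.14,0,0,0,0],[-0.32,-0.17,0,0,0,0],[-0.372,-0.196,0,0,0,0],[-0.372,-0.196,0,0,0,0]]

```text
clock: 4.72
tcp_pos: [0.6574, -0.0896, 0.1366]
orientation: [-0.001, 0.466, 0.885, -0.001]
wrist_force: [0.6, 0.7, -0.7]
finger_gap: 0.0584
grip_force: 32.6
```

Request:
nudge_tcp:
  deltas:
    - [[0,0,0,0,0,0],[0,0,0,0,0,0]]

```text
clock: 4.97
tcp_pos: [0.6575, -0.0833, 0.1383]
orientation: [-0.001, 0.463, 0.887, -0.0]
wrist_force: [0.5, 0.7, -0.3]
finger_gap: 0.0584
grip_force: 32.6
```

```bash
python3 -c "
from h import *
to(.6585,-.0847,.047)
for X in balls(look('top'),look('scene')): print(*X)"
```

```text
 delta tool [-0.0019  0.0002  0.0913] psi 34.9 tilt [-0.002  0.001]
[ 0.4038 -0.2018  0.0417] 0.0012
[ 0.599  -0.3252  0.0409] 0.0019
[ 0.5591 -0.285   0.2   ] 0.0047
[0.6237 0.1098 0.0414] 0.0021
```

Request:
nudge_tcp:
  deltas:
    - [[-0.001,0,0.05,0,0,0],[-0.001,0,0.08,0,0,0],[-0.001,0,0.091,0,0,0],[-0.001,0,0.091,0,0,0],[-0.001,0,0.091,0,0,0]]

```text
clock: 5.7
tcp_pos: [0.66, -0.0858, 0.05]
orientation: [0.001, 0.463, 0.886, 0.0]
wrist_force: [0.5, 0.4, -0.8]
finger_gap: 0.0584
grip_force: 32.6
```

Request:
nudge_tcp:
  deltas:
    - [[0,0,0,0,0,0],[0,0,0,0,0,0],[0,0,0,0,0,0]]
  aperture: 0.072

```text
clock: 6.08
tcp_pos: [0.659, -0.0859, 0.0488]
orientation: [0.0, 0.464, 0.886, 0.0]
wrist_force: [0.4, 0.3, 0.0]
finger_gap: 0.0721
grip_force: 0.0
```

Request:
nudge_tcp:
  deltas:
    - [[0,0,-0.03,0,0,0],[0,0,-0.08,0,0,0],[0,0,-0.09,0,0,0],[0,0,-0.09,0,0,0]]
  aperture: 0.068

```text
clock: 6.58
tcp_pos: [0.6593, -0.0859, 0.1392]
orientation: [0.001, 0.463, 0.886, 0.0]
wrist_force: [-0.1, -0.1, -0.4]
finger_gap: 0.0683
grip_force: 0.0
```

```bash
python3 -c "
from h import *
to(.623,.109,.11)"
```

```text
 delta tool [0.1809 0.0813 0.029 ] psi 34.8 tilt [ 0.002 -0.   ]
```

Request:
nudge_tcp:
  deltas:
    - [[0.05,0.025,0,0,0,0],[0.10,0.047,0,0,0,0],[0.15,0.07,0.01,0,0,0],[0.181,0.081,0.03,0,0,0],[0.181,0.081,0.03,0,0,0],[0.181,0.081,0.03,0,0,0],[0.181,0.081,0.03,0,0,0]]

```text
clock: 7.45
tcp_pos: [0.6226, 0.1079, 0.1083]
orientation: [0.0, 0.464, 0.886, 0.0]
wrist_force: [-0.0, -1.0, -0.4]
finger_gap: 0.0681
grip_force: 0.0
```

```bash
python3 -c "
from h import *
for X in balls(look('top'),look('scene')): print(*X)
to(.623,.109,.05)"
```

```text
[ 0.4044 -0.2021  0.0426] 0.0004
[ 0.599  -0.3252  0.0409] 0.0019
[ 0.5589 -0.2851  0.2003] 0.005
[ 0.6596 -0.0863  0.0377] 0.0015
 delta tool [0.0007 0.0009 0.0586] psi 34.7 tilt [0.001 0.   ]
```

Request:
nudge_tcp:
  deltas:
    - [[0,0,0.03,0,0,0],[0,0.001,0.05,0,0,0],[0,0.001,0.058,0,0,0],[0,0.001,0.058,0,0,0],[0,0.001,0.058,0,0,0]]

```text
clock: 8.18
tcp_pos: [0.6237, 0.1095, 0.0513]
orientation: [0.001, 0.464, 0.886, 0.0]
wrist_force: [-0.8, 0.3, -0.1]
finger_gap: 0.0684
grip_force: 0.0
```

Request:
nudge_tcp:
  deltas:
    - [[0,0,0,0,0,0],[0,0,0,0,0,0],[0,0,0,0,0,0],[0,0,0,0,0,0]]
  aperture: 0.05
  squeeze: 30

```text
clock: 8.68
tcp_pos: [0.6239, 0.1097, 0.0516]
orientation: [0.001, 0.463, 0.886, 0.001]
wrist_force: [0.5, -1.3, 6.4]
finger_gap: 0.0583
grip_force: 31.9
```

Request:
nudge_tcp:
  deltas:
    - [[0,0,-0.03,0,0,0],[0,0,-0.08,0,0,0],[-0.03,-0.03,-0.09,0,0,0],[-0.06,-0.065,-0.09,0,0,0],[-0.10,-0.10,-0.09,0,0,0],[-0.127,-0.134,-0.09,0,0,0],[-0.127,-0.134,-0.09,0,0,0],[-0.127,-0.134,-0.09,0,0,0]]

```text
clock: 9.68
tcp_pos: [0.585, -0.0709, 0.14]
orientation: [-0.0, 0.464, 0.886, 0.0]
wrist_force: [0.5, -0.0, -1.0]
finger_gap: 0.0581
grip_force: 32.6
```

```bash
python3 -c "
from h import *
to(.5847,-.0715,.047)"
```

```text
 delta tool [-0.0004 -0.0006  0.093 ] psi 34.8 tilt [-0.     0.001]
```

Request:
nudge_tcp:
  deltas:
    - [[0,0,0.05,0,0,0],[0,0,0.08,0,0,0],[0,0,0.091,0,0,0],[0,0,0.091,0,0,0],[0,0,0.091,0,0,0]]

```text
clock: 10.3
tcp_pos: [0.5865, -0.0709, 0.0506]
orientation: [0.001, 0.463, 0.886, 0.0]
wrist_force: [0.4, -0.2, -0.7]
finger_gap: 0.0582
grip_force: 32.6
```

Request:
nudge_tcp:
  deltas:
    - [[0,0,0,0,0,0],[0,0,0,0,0,0],[0,0,0,0,0,0]]
  aperture: 0.072

```text
clock: 10.68
tcp_pos: [0.5855, -0.0712, 0.0497]
orientation: [0.0, 0.464, 0.886, 0.0]
wrist_force: [0.5, 0.2, -0.1]
finger_gap: 0.0718
grip_force: 0.0
```

Request:
nudge_tcp:
  deltas:
    - [[0,0,-0.03,0,0,0],[0,0,-0.08,0,0,0],[0,-0.03,-0.09,0,0,0],[0,-0.08,-0.09,0,0,0],[-0.002,-0.13,-0.09,0,0,0],[-0.004,-0.18,-0.09,0,0,0],[-0.004,-0.223,-0.06,0,0,0],[-0.004,-0.223,-0.06,0,0,0]]
  aperture: 0.068

```text
clock: 11.68
tcp_pos: [0.4006, -0.2015, 0.1075]
orientation: [-0.002, 0.465, 0.885, 0.0]
wrist_force: [-0.5, -0.5, -0.8]
finger_gap: 0.0677
grip_force: 0.0
```

```bash
python3 -c "
from h import *
a,b=look('top'),look('scene')
for X in balls(a,b): print(*X)
for f,A,k in covers(a): print(f,A)
to(.404,-.202,.052)"
```

```text
[ 0.5989 -0.3252  0.0409] 0.0018
[ 0.559  -0.2851  0.2   ] 0.0049
[ 0.6027 -0.3256  0.0738] 1485.0
[0.6043 0.3301 0.078 ] 2197.0
[0.6212 0.108  0.0776] 2174.0
 delta tool [ 0.0001 -0.0003  0.0575] psi 34.7 tilt [0.001 0.   ]
```

Request:
nudge_tcp:
  deltas:
    - [[0,0,0.03,0,0,0],[0,0,0.05,0,0,0],[0,0,0.056,0,0,0],[0,0,0.056,0,0,0],[0,0,0.056,0,0,0]]

```text
clock: 12.4
tcp_pos: [0.4053, -0.2019, 0.0541]
orientation: [0.001, 0.463, 0.886, -0.0]
wrist_force: [0.8, -0.5, 0.2]
finger_gap: 0.0681
grip_force: 0.0
```

Request:
nudge_tcp:
  deltas:
    - [[0,0,0,0,0,0],[0,0,0,0,0,0],[0,0,0,0,0,0],[0,0,0,0,0,0]]
  aperture: 0.05
  squeeze: 30

```text
clock: 12.9
tcp_pos: [0.4051, -0.2021, 0.0542]
orientation: [0.001, 0.464, 0.886, -0.0]
wrist_force: [-0.4, 1.0, 5.4]
finger_gap: 0.0582
grip_force: 31.2
```

Request:
nudge_tcp:
  deltas:
    - [[0,0,-0.03,0,0,0],[0,0,-0.08,0,0,0],[-0.01,0.04,-0.09,0,0,0],[-0.03,0.09,-0.09,0,0,0],[-0.04,0.14,-0.09,0,0,0],[-0.049,0.17,-0.09,0,0,0],[-0.049,0.17,-0.09,0,0,0],[-0.049,0.17,-0.09,0,0,0]]

```text
clock: 13.9
tcp_pos: [0.5711, -0.1447, 0.1428]
orientation: [-0.001, 0.463, 0.886, -0.0]
wrist_force: [0.4, -0.0, -1.0]
finger_gap: 0.0581
grip_force: 32.6
```

```bash
python3 -c "
from h import *
to(.5715,-.1453,.049)"
```

```text
 delta tool [-0.0008  0.0001  0.0938] psi 34.8 tilt [-0.001  0.   ]
```

Request:
nudge_tcp:
  deltas:
    - [[0,0,0.05,0,0,0],[0,0,0.08,0,0,0],[0,0,0.092,0,0,0],[0,0,0.092,0,0,0],[0,0,0.092,0,0,0]]

```text
clock: 14.52
tcp_pos: [0.5727, -0.1454, 0.0528]
orientation: [0.001, 0.464, 0.886, 0.0]
wrist_force: [-0.2, 0.0, -1.2]
finger_gap: 0.0586
grip_force: 32.7
```

Request:
nudge_tcp:
  deltas:
    - [[0,0,0,0,0,0],[0,0,0,0,0,0],[0,0,0,0,0,0]]
  aperture: 0.072

```text
clock: 14.9
tcp_pos: [0.5722, -0.1449, 0.0517]
orientation: [0.0, 0.463, 0.886, 0.0]
wrist_force: [-0.2, 0.5, 0.1]
finger_gap: 0.0721
grip_force: 0.0
```

Request:
nudge_tcp:
  deltas:
    - [[0,0,-0.03,0,0,0],[0,0,-0.08,0,0,0],[-0.04,-0.02,-0.09,0,0,0],[-0.08,-0.04,-0.09,0,0,0],[-0.12,-0.06,-0.09,0,0,0],[-0.164,-0.08,-0.06,0,0,0],[-0.164,-0.08,-0.06,0,0,0],[-0.164,-0.08,-0.06,0,0,0]]
  aperture: 0.068

```text
clock: 15.9
tcp_pos: [0.5993, -0.3248, 0.1107]
orientation: [-0.001, 0.464, 0.886, 0.0]
wrist_force: [0.2, -0.7, -0.2]
finger_gap: 0.0681
grip_force: 0.0
```

```bash
python3 -c "
from h import *
a,b=look('top'),look('scene')
for X in balls(a,b): print(*X)
for f,A,k in covers(a): print(f,A)
to(.599,-.325,.052)"
```

```text
[ 0.572  -0.1458  0.0364] 0.0017
[0.6043 0.33   0.078 ] 2195.0
[0.6212 0.108  0.0776] 2173.0
 delta tool [-0.0001 -0.0013  0.06  ] psi 34.8 tilt [ 0.001 -0.   ]
```

Request:
nudge_tcp:
  deltas:
    - [[0,-0.001,0.03,0,0,0],[0,-0.001,0.05,0,0,0],[0,-0.001,0.058,0,0,0],[0,-0.001,0.058,0,0,0],[0,-0.001,0.058,0,0,0]]

```text
clock: 16.62
tcp_pos: [0.5997, -0.3259, 0.0546]
orientation: [0.001, 0.463, 0.886, -0.0]
wrist_force: [-0.4, -0.5, -0.0]
finger_gap: 0.068
grip_force: 0.0
```

Request:
nudge_tcp:
  deltas:
    - [[0,0,0,0,0,0],[0,0,0,0,0,0],[0,0,0,0,0,0],[0,0,0,0,0,0]]
  aperture: 0.05
  squeeze: 30

```text
clock: 17.12
tcp_pos: [0.5999, -0.3261, 0.0548]
orientation: [0.001, 0.463, 0.886, 0.0]
wrist_force: [-0.7, 0.6, 6.1]
finger_gap: 0.0581
grip_force: 31.6
```

Request:
nudge_tcp:
  deltas:
    - [[0,0,-0.03,0,0,0],[0,0,-0.08,0,0,0],[0.03,0.03,-0.09,0,0,0],[0.06,0.07,-0.09,0,0,0],[0.09,0.11,-0.09,0,0,0],[0.11,0.134,-0.09,0,0,0],[0.11,0.134,-0.09,0,0,0],[0.11,0.134,-0.09,0,0,0]]

```text
clock: 18.12
tcp_pos: [0.6461, -0.1594, 0.143]
orientation: [-0.0, 0.463, 0.886, -0.0]
wrist_force: [0.1, 0.5, -0.2]
finger_gap: 0.0584
grip_force: 32.5
```

```bash
python3 -c "
from h import *
to(.6453,-.1585,.049)"
```

```text
 delta tool [ 0.0012 -0.0001  0.094 ] psi 34.8 tilt [-0. -0.]
```

Request:
nudge_tcp:
  deltas:
    - [[0.001,0,0.05,0,0,0],[0.001,0,0.08,0,0,0],[0.001,0,0.092,0,0,0],[0.001,0,0.092,0,0,0],[0.001,0,0.092,0,0,0]]

```text
clock: 18.75
tcp_pos: [0.6464, -0.1591, 0.0523]
orientation: [0.001, 0.464, 0.886, 0.0]
wrist_force: [-0.1, -0.2, -1.1]
finger_gap: 0.0584
grip_force: 32.5
```

Request:
nudge_tcp:
  deltas:
    - [[0,0,0,0,0,0],[0,0,0,0,0,0],[0,0,0,0,0,0]]
  aperture: 0.072

```text
clock: 19.12
tcp_pos: [0.6459, -0.1581, 0.0515]
orientation: [0.0, 0.463, 0.886, 0.0]
wrist_force: [0.6, 0.5, -0.3]
finger_gap: 0.0719
grip_force: 0.0
```

Request:
nudge_tcp:
  deltas:
    - [[0,0,-0.03,0,0,0],[0,0,-0.08,0,0,0],[0.04,0.02,-0.11,0,0,0],[0.09,0.04,-0.11,0,0,0],[0.14,0.06,-0.11,0,0,0],[0.19,0.08,-0.11,0,0,0],[0.25,0.10,-0.11,0,0,0],[0.31,0.125,-0.11,0,0,0]]
  aperture: 0.03

```text
clock: 20.12
tcp_pos: [0.5715, 0.1663, 0.1616]
orientation: [0.0, 0.464, 0.886, 0.0]
wrist_force: [1.2, 0.5, -0.0]
finger_gap: 0.03
grip_force: 0.0
```

Request:
nudge_tcp:
  deltas:
    - [[0.06,0.025,0,0,0,0],[0.11,0.045,0,0,0,0],[0.11,0.045,0,0,0,0],[0.11,0.045,0,0,0,0]]

```text
clock: 20.62
tcp_pos: [0.5463, 0.2806, 0.1612]
orientation: [0.0, 0.463, 0.886, -0.0]
wrist_force: [-0.3, -0.6, 0.0]
finger_gap: 0.0295
grip_force: 0.0
```

Run:
```python
from h import *
a,b=look('top'),look('scene')
for X in balls(a,b): print(*X)
for f,A,k in covers(a): print(f,A)
for k,A in blobs(b,"blue",500):
    k=k[(k[:,1]<k[:,1].min()+.45*np.ptp(k[:,1]))]; print("scene",A,circ(plane(b,k,.064)).round(4))
cv2.imwrite("pics/t2.png",a["image"][:,:,::-1]); cv2.imwrite("pics/s2.png",b["image"][:,:,::-1])
```

```text
[ 0.4032 -0.2017  0.0771] 2300.0
[ 0.5971 -0.3254  0.0781] 2146.5
[0.6213 0.1078 0.0774] 2165.0
scene 6938.5 [1.2036 0.155  0.0611]
scene 2998.0 [ 0.5993 -0.3256  0.0771]
scene 2015.5 [ 0.4056 -0.202   0.0774]
scene 1874.5 [0.6228 0.1103 0.0762]
scene 1458.5 [0.6095 0.3038 0.1022]
scene 1276.5 [-0.4361  1.1517  0.1183]
```

View pics/t2.png

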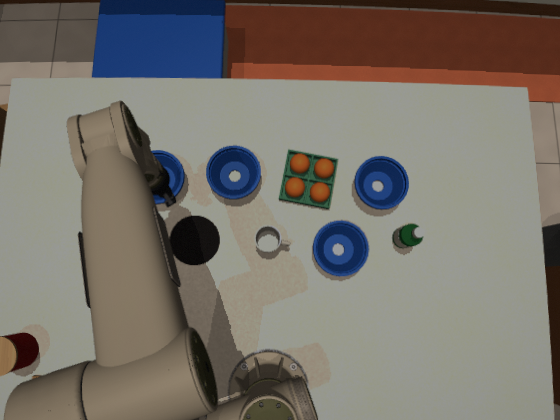

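View pics/s2.png

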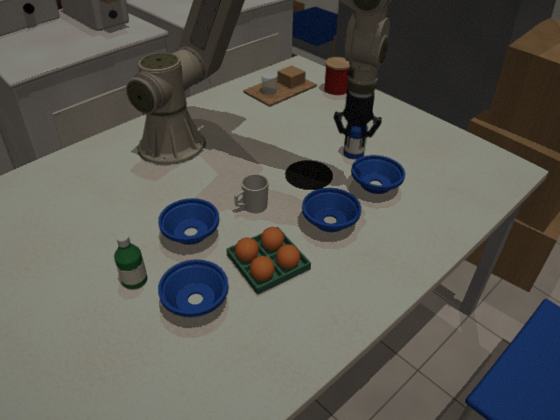

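All four balls sit one per pocket, at (300,163), (324,168), (295,187) and (319,192) in the top view. The covers are empty, and the gripper is over the near rim of cover C.

```bash
python3 -c "
from h import *
to(.543,.288,.08)"
```

```text
delta tool [0.0092 0.0018 0.0812] psi 34.7 tilt [-0. -0.]
```

Request:
nudge_tcp:
  deltas:
    - [[0.008,0,0.03,0,0,0],[0.008,0.002,0.06,0,0,0],[0.008,0.002,0.075,0,0,0],[0.008,0.002,0.079,0,0,0],[0.008,0.002,0.079,0,0,0],[0.008,0.002,0.079,0,0,0]]

```text
clock: 21.48
tcp_pos: [0.5444, 0.2885, 0.0835]
orientation: [0.001, 0.464, 0.886, 0.001]
wrist_force: [0.6, 1.1, 0.6]
finger_gap: 0.0301
grip_force: 0.0
```

Run:
```python
from h import *
to(.543,.288,.077)
c=look("scene"); cv2.imwrite("pics/g3.png",cv2.resize(c["image"][100:220,310:470,::-1],None,fx=5,fy=5,interpolation=cv2.INTER_CUBIC))
```

```text
 delta tool [ 0.0004 -0.0014  0.0065] psi 34.8 tilt [0.002 0.001]
```

View pics/g3.png

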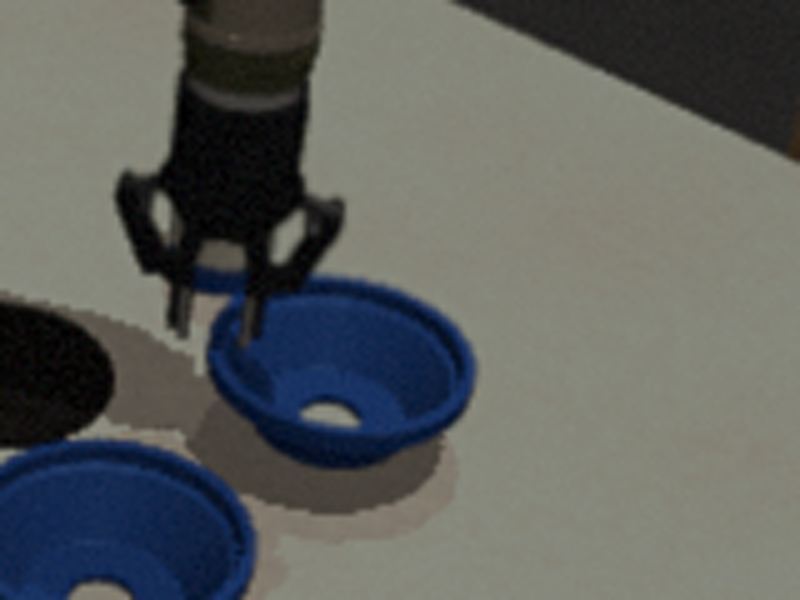

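The fingers straddle the rim: the inner fingertip is at (245,348) in the crop and the outer one at (180,335). I'll check the tip height.

Run:
```python
from h import *
s=env.get_state();print(s["tcp_pos"])
c=look("scene"); t=s["tcp_pos"]; y=np.array([.821,.571,0]);
for z in(.018,.020,.022,.026): print(z,proj(c,[t+y*.018-[0,0,z],t-y*.018-[0,0,z]]).round(1).tolist())
```

```text
[0.54430059 0.28854723 0.08342091]
0.018 [[358.3, 167.2], [346.2, 165.5]]
0.02 [[358.2, 167.7], [346.1, 166.1]]
0.022 [[358.1, 168.3], [346.1, 166.6]]
0.026 [[358.0, 169.4], [345.9, 167.7]]
```

Request:
nudge_tcp:
  deltas:
    - [[0,-0.001,0.003,0,0,0],[0,-0.001,0.006,0,0,0],[0,-0.001,0.007,0,0,0]]

```text
clock: 21.95
tcp_pos: [0.5424, 0.2877, 0.0749]
orientation: [-0.0, 0.463, 0.886, -0.0]
wrist_force: [1.0, -1.0, 0.3]
finger_gap: 0.0302
grip_force: 0.0
```

Request:
nudge_tcp:
  deltas:
    - [[0,0,0,0,0,0],[0,0,0,0,0,0],[0,0,0,0,0,0],[0,0,0,0,0,0],[0,0,0,0,0,0],[0,0,0,0,0,0]]
  aperture: 0.0
  squeeze: 80

```text
clock: 22.7
tcp_pos: [0.5428, 0.2878, 0.0754]
orientation: [0.0, 0.463, 0.886, 0.0]
wrist_force: [-1.5, -0.7, 3.0]
finger_gap: 0.0053
grip_force: 79.6
```

Request:
nudge_tcp:
  deltas:
    - [[0,0,-0.01,0,0,0],[0,0,-0.02,0,0,0],[0,0,-0.02,0,0,0]]

```text
clock: 23.08
tcp_pos: [0.5435, 0.288, 0.0965]
orientation: [0.001, 0.463, 0.886, 0.001]
wrist_force: [0.6, -1.3, -1.2]
finger_gap: 0.0056
grip_force: 79.0
```

Run:
```python
from h import *
c=look("scene"); cv2.imwrite("pics/g4.png",cv2.resize(c["image"][100:220,310:470,::-1],None,fx=4,fy=4,interpolation=cv2.INTER_CUBIC))
```

```text
(no output)
```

View pics/g4.png

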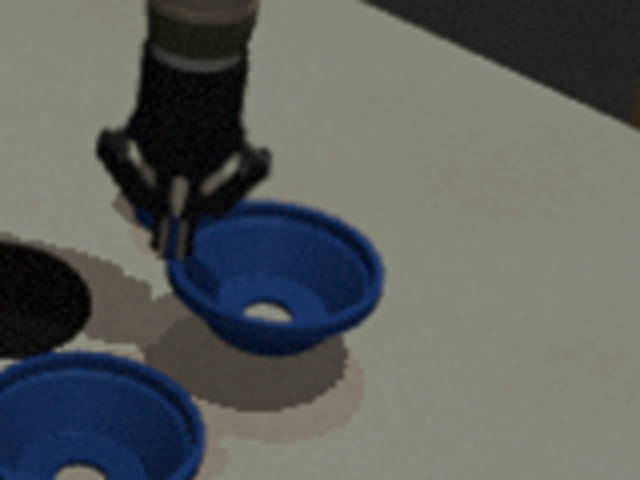

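The cover is lifted and level; the rim is pinched at about (175,255) in the crop. Carrying it to the pad.

Request:
nudge_tcp:
  deltas:
    - [[0,0,-0.03,0,0,0],[0,-0.02,-0.06,0,0,0],[0.003,-0.06,-0.06,0,0,0],[0.006,-0.11,-0.06,0,0,0],[0.009,-0.16,-0.06,0,0,0],[0.013,-0.19,-0.06,0,0,0],[0.013,-0.208,-0.06,0,0,0],[0.013,-0.208,-0.06,0,0,0]]

```text
clock: 24.12
tcp_pos: [0.3642, 0.1795, 0.1554]
orientation: [0.0, 0.464, 0.886, 0.0]
wrist_force: [-0.1, 0.6, -1.9]
finger_gap: 0.0051
grip_force: 79.0
```

Request:
nudge_tcp:
  deltas:
    - [[0,0,0,0,0,0],[0,0,0,0,0,0]]

```text
clock: 24.38
tcp_pos: [0.3656, 0.1802, 0.1553]
orientation: [0.0, 0.463, 0.886, 0.0]
wrist_force: [0.3, 0.2, -1.6]
finger_gap: 0.0053
grip_force: 79.0
```

Run:
```python
from h import *
to(.3656,.1803,.08)
a,b=look("top"),look("scene")
for n,c in(("t",a),("s",b)):
  for k,A in blobs(c,"blue",500): print(n,A,k.mean(0).round(),circ(plane(c,k,.064+.082)).round(4))
cv2.imwrite("pics/p5.png",np.hstack([cv2.resize(a["image"][150:300,90:260],(400,353)),cv2.resize(b["image"][100:250,230:400],(400,353))])[:,:,::-1])
```

```text
 delta tool [ 0.0001 -0.      0.0753] psi 34.8 tilt [0.001 0.   ]
t 2300.0 [340. 248.] [ 0.3966 -0.1876  0.0718]
t 807.5 [198. 224.] [0.4294 0.2176 0.074 ]
t 2145.5 [381. 182.] [ 0.5771 -0.3028  0.0727]
t 2174.0 [233. 172.] [0.5996 0.1009 0.0723]
s 6928.5 [527. 372.] [ 1.2156 -0.0412  0.1121]
s 2998.0 [193. 288.] [ 0.6652 -0.3606  0.072 ]
s 2016.0 [189. 220.] [ 0.4913 -0.2495  0.0731]
s 1871.0 [331. 209.] [0.6871 0.0292 0.0735]
s 1305.0 [309. 140.] [0.4409 0.2115 0.082 ]
s 815.5 [321.  25.] [-0.3774  0.7419  0.3326]
```

View pics/p5.png

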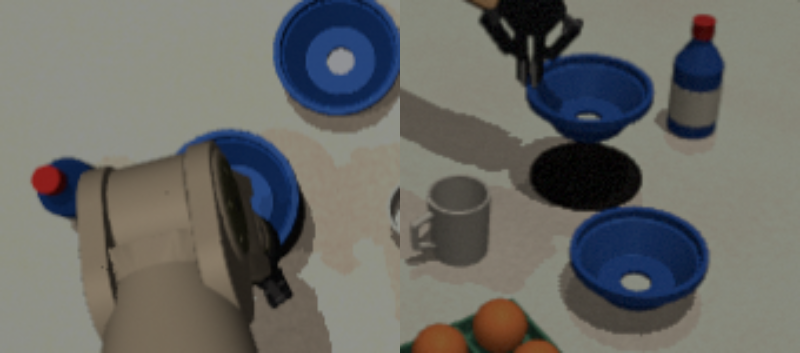

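The cover hangs level above the pad (right half of the picture), clear of the detergent bottle and the mug.

Request:
nudge_tcp:
  deltas:
    - [[0,0,0.03,0,0,0],[0,0,0.06,0,0,0],[0,0,0.068,0,0,0],[0,0,0.072,0,0,0],[0,0,0.075,0,0,0],[0,0,0.075,0,0,0],[0,0,0.075,0,0,0]]

```text
clock: 25.35
tcp_pos: [0.3649, 0.1799, 0.0808]
orientation: [0.0, 0.463, 0.886, 0.0]
wrist_force: [0.4, 0.5, -1.3]
finger_gap: 0.0049
grip_force: 79.1
```

Request:
nudge_tcp:
  deltas:
    - [[0,0,0,0,0,0],[0,0,0,0,0,0],[0,0,0,0,0,0],[0,0,0,0,0,0]]
  aperture: 0.03

```text
clock: 25.85
tcp_pos: [0.3645, 0.1798, 0.0803]
orientation: [0.0, 0.463, 0.886, 0.0]
wrist_force: [-0.4, -0.7, -0.3]
finger_gap: 0.0299
grip_force: 0.0
```

Request:
nudge_tcp:
  deltas:
    - [[0,0,-0.02,0,0,0],[0,0,-0.06,0,0,0],[-0.02,0.01,-0.09,0,0,0],[-0.07,0.03,-0.09,0,0,0],[-0.12,0.05,-0.09,0,0,0],[-0.17,0.075,-0.09,0,0,0],[-0.205,0.094,-0.09,0,0,0],[-0.205,0.094,-0.09,0,0,0]]

```text
clock: 26.85
tcp_pos: [0.561, 0.0634, 0.1696]
orientation: [0.0, 0.465, 0.885, 0.0]
wrist_force: [-0.3, 0.2, 0.2]
finger_gap: 0.03
grip_force: 0.0
```

Run:
```python
from h import *
a,b=look("top"),look("scene")
for n,c in(("t",a),("s",b)):
  for k,A in blobs(c,"blue",500):
    if n=="s": k=k[(k[:,1]<k[:,1].min()+.45*np.ptp(k[:,1]))]
    print(n,A,k.mean(0).round(),circ(plane(c,k,.064)).round(4),circ(plane(c,k,.068)).round(4))
to(.5596,.0656,.0765)
```

```text
t 2303.0 [340. 248.] [ 0.4032 -0.2016  0.0772] [ 0.4029 -0.2009  0.0769]
t 2147.0 [381. 182.] [ 0.5971 -0.3254  0.0781] [ 0.5961 -0.3243  0.0778]
s 6942.0 [542. 325.] [1.2037 0.155  0.0611] [1.2039 0.1511 0.0608]
s 2997.0 [195. 268.] [ 0.5993 -0.3256  0.0771] [ 0.6024 -0.3272  0.0767]
s 2018.0 [190. 205.] [ 0.4053 -0.2021  0.0771] [ 0.4093 -0.2043  0.0768]
s 1868.0 [330. 194.] [0.6226 0.1104 0.0762] [0.6255 0.1067 0.0759]
 delta tool [-0.0005  0.0018  0.0931] psi 34.7 tilt [-0.002  0.   ]
```

Request:
nudge_tcp:
  deltas:
    - [[0,0.001,0.04,0,0,0],[0,0.001,0.07,0,0,0],[0,0.001,0.085,0,0,0],[0,0.001,0.093,0,0,0],[0,0.001,0.093,0,0,0],[0,0.001,0.093,0,0,0]]

```text
clock: 27.7
tcp_pos: [0.5602, 0.0657, 0.0784]
orientation: [0.001, 0.463, 0.886, 0.0]
wrist_force: [-0.7, -0.8, -0.6]
finger_gap: 0.0299
grip_force: 0.0
```

Request:
nudge_tcp:
  deltas:
    - [[0,0,0,0,0,0],[0,0,0,0,0,0],[0,0,0,0,0,0],[0,0,0,0,0,0],[0,0,0,0,0,0],[0,0,0,0,0,0]]
  aperture: 0.0
  squeeze: 80

```text
clock: 28.45
tcp_pos: [0.5595, 0.0654, 0.0774]
orientation: [0.0, 0.464, 0.886, -0.0]
wrist_force: [-1.4, -1.1, 4.7]
finger_gap: 0.0051
grip_force: 79.2
```

Run:
```python
from h import *
a,b=look("top"),look("scene")
for n,c in(("t",a),("s",b)):
  for k,A in blobs(c,"blue",300):
    if n=="s": k=k[(k[:,1]<k[:,1].min()+.45*np.ptp(k[:,1]))]
    print(n,A,k.mean(0).round(),circ(plane(c,k,.064)).round(4),circ(plane(c,k,.068)).round(4))
cv2.imwrite("pics/p6.png",np.hstack([cv2.resize(a["image"][150:300,90:260],(400,353)),cv2.resize(b["image"][100:250,230:400],(400,353))])[:,:,::-1])
```

```text
t 2303.0 [340. 248.] [ 0.4032 -0.2016  0.0772] [ 0.4029 -0.2009  0.0769]
t 304.0 [120. 230.] [0.4475 0.4283 0.032 ] [0.447  0.4269 0.0319]
t 691.0 [177. 235.] [0.4354 0.2587 0.0464] [0.435  0.2578 0.0463]
t 2147.0 [381. 182.] [ 0.5971 -0.3254  0.0781] [ 0.5962 -0.3243  0.0778]
s 6931.5 [542. 325.] [1.2036 0.155  0.0611] [1.2038 0.1511 0.0608]
s 2997.0 [195. 268.] [ 0.5994 -0.3256  0.0771] [ 0.6024 -0.3272  0.0767]
s 2011.0 [190. 205.] [ 0.4055 -0.2021  0.0772] [ 0.4095 -0.2043  0.0769]
s 1782.0 [327. 196.] [0.6257 0.1117 0.0722] [0.6286 0.108  0.0719]
s 316.0 [356. 121.] [0.3875 0.4962 0.0305] [0.3915 0.4906 0.0304]
```

View pics/p6.png

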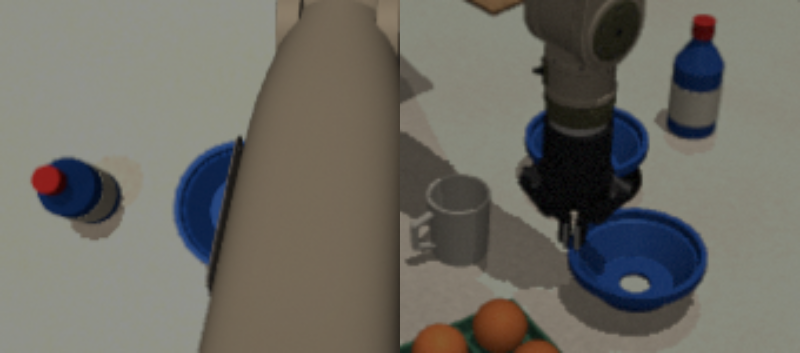

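Cover C sits on the pad, partly hidden by the arm, and D's rim is pinched at about (570,235).

Request:
nudge_tcp:
  deltas:
    - [[0,0,-0.03,0,0,0],[0,0,-0.08,0,0,0],[0.01,-0.005,-0.12,0,0,0],[0.05,-0.02,-0.12,0,0,0],[0.10,-0.045,-0.12,0,0,0],[0.15,-0.07,-0.12,0,0,0],[0.19,-0.085,-0.12,0,0,0],[0.205,-0.094,-0.12,0,0,0]]

```text
clock: 29.55
tcp_pos: [0.3626, 0.1813, 0.1965]
orientation: [-0.001, 0.462, 0.887, -0.0]
wrist_force: [0.5, 0.6, -1.3]
finger_gap: 0.0049
grip_force: 78.6
```

Request:
nudge_tcp:
  deltas:
    - [[0,0,0,0,0,0],[0,0,0,0,0,0],[0,0,0,0,0,0]]

```text
clock: 29.92
tcp_pos: [0.3664, 0.1799, 0.1971]
orientation: [0.0, 0.464, 0.886, 0.0]
wrist_force: [0.2, 0.5, -1.4]
finger_gap: 0.0052
grip_force: 78.6
```

Run:
```python
from h import *
to(.3652,.18,.1)
a,b=look("top"),look("scene")
for n,c in(("t",a),("s",b)):
  for k,A in blobs(c,"blue",300):
    if n=="s": k=k[(k[:,1]<k[:,1].min()+.45*np.ptp(k[:,1]))]
    print(n,A,k.mean(0).round(),circ(plane(c,k,.064)).round(4),circ(plane(c,k,.068)).round(4))
cv2.imwrite("pics/p7.png",np.hstack([cv2.resize(a["image"][150:300,90:260],(400,353)),cv2.resize(b["image"][75:225,230:400],(400,353))])[:,:,::-1])
```

```text
 delta tool [ 0.0008 -0.001   0.0971] psi 34.7 tilt [0. 0.]
t 2300.0 [340. 248.] [ 0.4032 -0.2017  0.0771] [ 0.4029 -0.201   0.0769]
t 1073.5 [201. 228.] [0.4333 0.2372 0.0895] [0.4329 0.2364 0.0892]
t 2148.0 [381. 182.] [ 0.5971 -0.3254  0.0781] [ 0.5961 -0.3243  0.0778]
s 6930.0 [542. 325.] [1.2037 0.1551 0.0611] [1.2039 0.1512 0.0608]
s 2998.5 [195. 268.] [ 0.5993 -0.3255  0.0771] [ 0.6023 -0.3271  0.0767]
s 2010.5 [190. 205.] [ 0.4055 -0.2019  0.0773] [ 0.4094 -0.2041  0.077 ]
s 309.5 [357. 121.] [0.3872 0.4963 0.0304] [0.3913 0.4908 0.0302]
s 2511.5 [309. 124.] [0.3058 0.3587 0.0924] [0.3102 0.3538 0.092 ]
s 810.5 [322.  14.] [-0.438   1.1864  0.0895] [-0.4301  1.1776  0.0891]
```

View pics/p7.png

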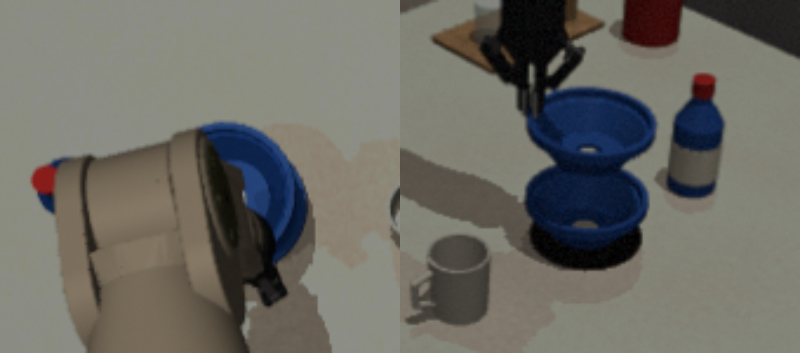

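The picture shows D level above C, with C centred on the pad. Lowering.

Request:
nudge_tcp:
  deltas:
    - [[0.001,-0.001,0.04,0,0,0],[0.001,-0.001,0.075,0,0,0],[0.001,-0.001,0.088,0,0,0],[0.001,-0.001,0.094,0,0,0],[0.001,-0.001,0.097,0,0,0],[0.001,-0.001,0.098,0,0,0],[0.001,-0.001,0.098,0,0,0]]

```text
clock: 30.9
tcp_pos: [0.3645, 0.1808, 0.0999]
orientation: [0.001, 0.463, 0.886, 0.001]
wrist_force: [0.1, 0.2, -1.2]
finger_gap: 0.0051
grip_force: 78.7
```

Request:
nudge_tcp:
  deltas:
    - [[0,0,0,0,0,0],[0,0,0,0,0,0],[0,0,0,0,0,0],[0,0,0,0,0,0]]
  aperture: 0.03

```text
clock: 31.4
tcp_pos: [0.3639, 0.1806, 0.0993]
orientation: [0.0, 0.463, 0.886, 0.0]
wrist_force: [-0.0, -0.1, 0.5]
finger_gap: 0.03
grip_force: 0.0
```

Run:
```python
from h import *
to(.342,-.245,.18)
```

```text
 delta tool [-0.3371 -0.2608 -0.0808] psi 34.8 tilt [0. 0.]
```

Request:
nudge_tcp:
  deltas:
    - [[0,0,-0.03,0,0,0],[-0.01,0,-0.08,0,0,0],[-0.06,-0.01,-0.08,0,0,0],[-0.11,-0.03,-0.08,0,0,0],[-0.16,-0.05,-0.08,0,0,0],[-0.21,-0.075,-0.08,0,0,0],[-0.25,-0.12,-0.08,0,0,0],[-0.28,-0.16,-0.08,0,0,0]]

```text
clock: 32.4
tcp_pos: [0.3918, -0.1428, 0.1792]
orientation: [0.0, 0.464, 0.886, -0.0]
wrist_force: [1.2, -0.2, -0.2]
finger_gap: 0.03
grip_force: 0.0
```

Request:
nudge_tcp:
  deltas:
    - [[-0.03,-0.05,0,0,0,0],[-0.057,-0.10,0,0,0,0],[-0.057,-0.10,0,0,0,0],[-0.057,-0.10,0,0,0,0],[-0.057,-0.10,0,0,0,0]]

```text
clock: 33.02
tcp_pos: [0.3429, -0.2433, 0.1791]
orientation: [-0.0, 0.463, 0.887, 0.0]
wrist_force: [-0.2, -0.8, 0.3]
finger_gap: 0.0301
grip_force: 0.0
```

Run:
```python
from h import *
a,b=look("top"),look("scene")
for n,c in(("t",a),("s",b)):
  for k,A in blobs(c,"blue",300):
    if n=="s": k=k[(k[:,1]<k[:,1].min()+.45*np.ptp(k[:,1]))]
    print(n,A,k.mean(0).round(),circ(plane(c,k,.064)).round(4),circ(plane(c,k,.085)).round(4))
to(.3419,-.2452,.077)
cv2.imwrite("pics/p8.png",np.hstack([cv2.resize(a["image"][150:300,90:260],(400,353)),cv2.resize(b["image"][75:225,230:400],(400,353))])[:,:,::-1])
```

```text
t 2057.0 [342. 248.] [ 0.4037 -0.1997  0.076 ] [ 0.402  -0.1961  0.0746]
t 2432.5 [191. 238.] [0.4291 0.2222 0.079 ] [0.4269 0.2184 0.0776]
t 2146.0 [381. 182.] [ 0.5971 -0.3254  0.0781] [ 0.592  -0.3196  0.0767]
s 6930.5 [542. 325.] [1.2036 0.155  0.0611] [1.2046 0.1345 0.0596]
s 2999.0 [195. 268.] [ 0.5994 -0.3255  0.0771] [ 0.6154 -0.3341  0.0752]
s 2011.5 [189. 205.] [ 0.4057 -0.2018  0.0772] [ 0.4265 -0.2134  0.0753]
s 1538.5 [308. 145.] [0.4097 0.2429 0.0783] [0.4304 0.2202 0.0763]
s 311.0 [357. 121.] [0.3889 0.4957 0.0311] [0.4102 0.4667 0.0304]
s 1274.0 [314.  13.] [-0.4348  1.1513  0.119 ] [-0.3931  1.1061  0.1161]
 delta tool [-0.0009 -0.0021  0.1022] psi 34.9 tilt [-0.  0.]
```

View pics/p8.png

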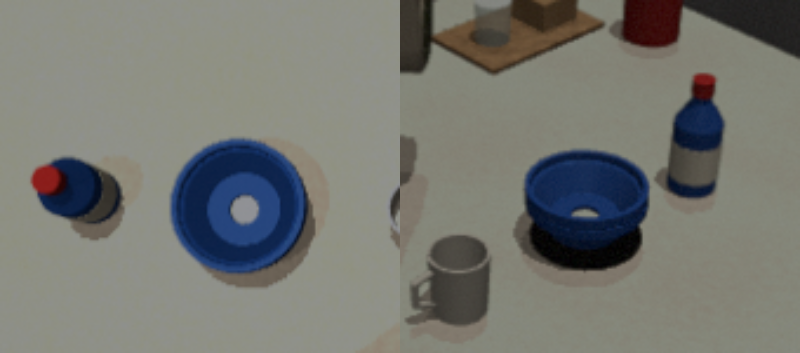

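D is nested level in C on the pad; the rim pair is at (238,205) in the left crop and (587,195) in the right. I'll pick up A and refine the stack centre using the white dimple.

Request:
nudge_tcp:
  deltas:
    - [[0,-0.001,0.04,0,0,0],[0,-0.001,0.08,0,0,0],[0,-0.001,0.095,0,0,0],[0,-0.001,0.102,0,0,0],[0,-0.001,0.102,0,0,0],[0,-0.001,0.102,0,0,0]]

```text
clock: 33.88
tcp_pos: [0.3424, -0.2454, 0.078]
orientation: [0.001, 0.463, 0.886, -0.0]
wrist_force: [-0.0, 0.3, 0.2]
finger_gap: 0.0303
grip_force: 0.0
```

Request:
nudge_tcp:
  deltas:
    - [[0,0,0,0,0,0],[0,0,0,0,0,0],[0,0,0,0,0,0],[0,0,0,0,0,0],[0,0,0,0,0,0],[0,0,0,0,0,0]]
  aperture: 0.0
  squeeze: 80

```text
clock: 34.62
tcp_pos: [0.3418, -0.2455, 0.0774]
orientation: [0.0, 0.464, 0.886, -0.0]
wrist_force: [-1.7, -2.5, 3.0]
finger_gap: 0.005
grip_force: 80.9
```

Run:
```python
from h import *
a,b=look("top"),look("scene")
g=cv2.cvtColor(a["image"],cv2.COLOR_RGB2HSV)
def dim(u,v,z):
    w=g[v-12:v+13,u-12:u+13]; m=(w[...,1]<90).astype(np.uint8); n,l,s,ce=cv2.connectedComponentsWithStats(m); i=l[12,12]; p=ce[i]+[u-12,v-12]; print(s[i,4],p.round(1),plane(a,[p],z).round(4))
dim(194,239,.031); dim(378,187,.010); dim(338,250,.010)
for k,A in blobs(a,"blue",1500):
  for z in(.064,.085): 
    P=plane(a,k,z); print(circ(P).round(4),z)
```

```text
120 [193.5 238.6] [[0.428  0.2206]]
107 [377.4 185.5] [[ 0.5988 -0.3275]]
115 [340.5 247.2] [[ 0.4095 -0.2113]]
[ 0.4104 -0.2073  0.0755] 0.064
[ 0.4086 -0.2035  0.0742] 0.085
[0.4291 0.2222 0.079 ] 0.064
[0.4269 0.2183 0.0776] 0.085
[ 0.5971 -0.3254  0.0781] 0.064
[ 0.592  -0.3196  0.0767] 0.085
```

Run:
```python
from h import *
a,b=look("top"),look("scene")
for k,A in blobs(b,"blue",1000):
    k=k[(k[:,1]<k[:,1].min()+.45*np.ptp(k[:,1]))]; print(A,circ(plane(b,k,.064)).round(4))
cv2.imwrite("pics/p9.png",np.hstack([cv2.resize(a["image"][180:300,280:400],(400,400)),cv2.resize(b["image"][160:280,130:250],(400,400))])[:,:,::-1])
```

```text
6936.0 [1.2036 0.155  0.0611]
2999.0 [ 0.5992 -0.3254  0.077 ]
2000.0 [ 0.4096 -0.2058  0.0742]
1539.5 [0.4096 0.2426 0.0782]
1276.0 [-0.4361  1.1517  0.1183]
```

View pics/p9.png

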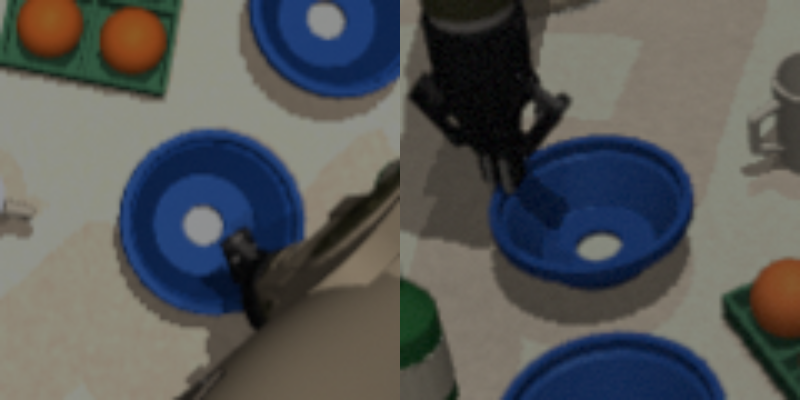

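The picture shows A still upright on the counter and pinched at its lower-right rim. It sits about 7 mm sideways along the rim from where I expected, so its centre is about (0.067, 0.037) from the TCP. I'll carry it and allow for that.

Request:
nudge_tcp:
  deltas:
    - [[0,0,-0.03,0,0,0],[0,0,-0.08,0,0,0],[0.01,0.02,-0.125,0,0,0],[0.03,0.06,-0.125,0,0,0],[0.06,0.10,-0.125,0,0,0],[0.09,0.14,-0.125,0,0,0],[0.13,0.18,-0.125,0,0,0],[0.18,0.20,-0.125,0,0,0]]

```text
clock: 35.83
tcp_pos: [0.4033, 0.0192, 0.2013]
orientation: [-0.001, 0.463, 0.886, 0.001]
wrist_force: [0.1, 0.6, -1.6]
finger_gap: 0.0052
grip_force: 80.9
```

Request:
nudge_tcp:
  deltas:
    - [[0.05,0.02,0,0,0,0],[0.10,0.04,0,0,0,0],[0.14,0.055,0,0,0,0],[0.162,0.061,0,0,0,0],[0.162,0.061,0,0,0,0],[0.162,0.061,0,0,0,0],[0.162,0.061,0,0,0,0]]

```text
clock: 36.7
tcp_pos: [0.3611, 0.184, 0.202]
orientation: [-0.0, 0.464, 0.886, -0.0]
wrist_force: [-0.4, 0.4, -1.6]
finger_gap: 0.0049
grip_force: 80.9
```

Run:
```python
from h import *
to(.361,.1845,.117)
t=env.get_state()["tcp_pos"]; print(t)
b=look("scene"); z=t[2]-.0134
for k,A in blobs(b,"blue",800):
    print(A,k.mean(0).round())
    if k.mean(0)[1]<170 and k.mean(0)[1]>60:
        k=k[k[:,1]<k[:,1].min()+14]
        print("held",circ(plane(b,k,z)).round(4), "xrange",np.ptp(k[:,0]))
cv2.imwrite("pics/pA.png",cv2.resize(b["image"][60:220,230:400],(680,600))[:,:,::-1])
```

```text
 delta tool [0.0004 0.0003 0.085 ] psi 34.7 tilt [-0.001 -0.   ]
[0.36108379 0.18400438 0.2019961 ]
6924.5 [527. 372.]
3002.0 [193. 288.]
2797.5 [309. 142.]
held [0.4315 0.2193 0.0741] xrange 53.0
828.5 [320.  27.]
```

View pics/pA.png

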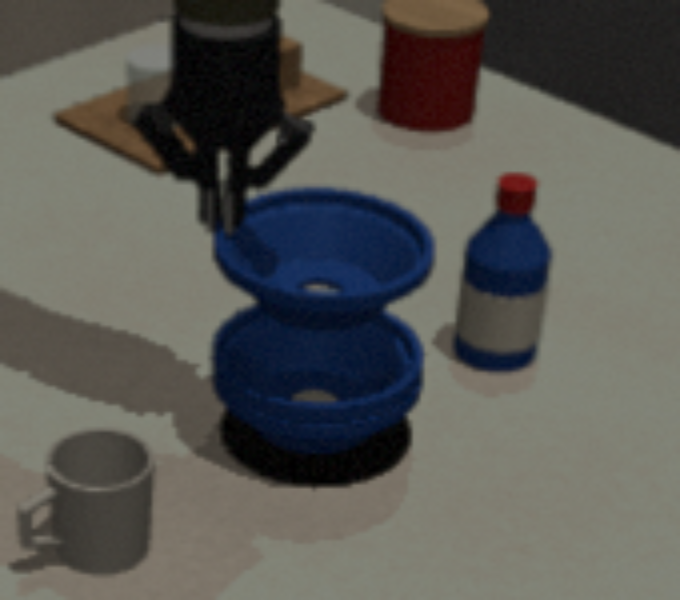

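The held cover A is level, with its rim spanning about x 215–434, above the stack, whose rim spans about x 213–422. I'll check the alignment with projected centres.

Run:
```python
from h import *
b=look("scene")
th=np.linspace(0,6.28,90)
for c,z in(((.428,.221),.085),((.428,.221),.1886),((.4265,.2215),.085)):
    p=proj(b,np.c_[c[0]+.08*np.cos(th),c[1]+.08*np.sin(th),0*th+z]); print(c,z,p.min(0).round(1),p.max(0).round(1))
k=[k for k,A in blobs(b,"blue",800) if abs(k.mean(0)-[309,142]).max()<9][0]
u=k[k[:,1]<140]; l=k[k[:,1]>=140]
print("held",u.min(0),u[:,0].max(),"stack",l[:,0].min(),l[:,0].max())
```

```text
(0.428, 0.221) 0.085 [282.1 138.4] [335.4 168.7]
(0.428, 0.221) 0.1886 [282.6 109.2] [338.4 138.1]
(0.4265, 0.2215) 0.085 [281.8 138.1] [335.2 168.4]
held [284. 111.] 337.0 stack 284.0 335.0
```

Request:
nudge_tcp:
  deltas:
    - [[0,0,0.03,0,0,0],[0,0,0.06,0,0,0],[0,0,0.075,0,0,0],[0,0,0.082,0,0,0],[0,0,0.085,0,0,0],[0,0,0.086,0,0,0],[0,0,0.086,0,0,0]]

```text
clock: 37.67
tcp_pos: [0.3615, 0.1848, 0.1168]
orientation: [0.0, 0.464, 0.886, 0.0]
wrist_force: [-0.0, -0.1, -2.0]
finger_gap: 0.0048
grip_force: 80.9
```

Request:
nudge_tcp:
  deltas:
    - [[0,0,0,0,0,0],[0,0,0,0,0,0],[0,0,0,0,0,0],[0,0,0,0,0,0]]
  aperture: 0.03

```text
clock: 38.17
tcp_pos: [0.3611, 0.1848, 0.1163]
orientation: [0.0, 0.463, 0.886, 0.0]
wrist_force: [0.4, 0.2, 0.1]
finger_gap: 0.0306
grip_force: 0.0
```

Request:
nudge_tcp:
  deltas:
    - [[0,0,-0.03,0,0,0],[0,0,-0.07,0,0,0],[-0.05,-0.015,-0.09,0,0,0],[-0.10,-0.03,-0.09,0,0,0],[-0.15,-0.05,-0.09,0,0,0],[-0.20,-0.065,-0.09,0,0,0],[-0.26,-0.08,-0.09,0,0,0],[-0.32,-0.10,-0.09,0,0,0]]

```text
clock: 39.17
tcp_pos: [0.4618, -0.1364, 0.2064]
orientation: [0.0, 0.463, 0.886, 0.0]
wrist_force: [1.1, -0.2, 0.5]
finger_gap: 0.0297
grip_force: 0.0
```

Request:
nudge_tcp:
  deltas:
    - [[-0.06,-0.02,0,0,0,0],[-0.12,-0.04,0,0,0,0],[-0.17,-0.055,0,0,0,0],[-0.21,-0.07,0,0,0,0],[-0.234,-0.072,0,0,0,0],[-0.234,-0.072,0,0,0,0],[-0.234,-0.072,0,0,0,0]]

```text
clock: 40.05
tcp_pos: [0.5351, -0.3669, 0.2058]
orientation: [-0.001, 0.463, 0.886, 0.0]
wrist_force: [0.1, 0.4, 0.1]
finger_gap: 0.0301
grip_force: 0.0
```

Run:
```python
from h import *
a,b=look("top"),look("scene")
to(.5356,-.3689,.077)
for n,c in(("t",a),("s",b)):
  for k,A in blobs(c,"blue",300):
    if n=="s": k=k[(k[:,1]<k[:,1].min()+.35*np.ptp(k[:,1]))]
    print(n,A,k.mean(0).round(),k.min(0),k.max(0),circ(plane(c,k,.064)).round(4),circ(plane(c,k,.102)).round(4))
g=cv2.cvtColor(a["image"],cv2.COLOR_RGB2HSV)
m=(g[226:252,180:207,1]<90).astype(np.uint8); n,l,s,ce=cv2.connectedComponentsWithStats(m); print(s[1:,4],ce[1:]+[180,226])
for p in ce[1:]: print(plane(a,[p+[180,226]],.048))
```

```text
 delta tool [-0.0022 -0.0011  0.1293] psi 34.8 tilt [-0.     0.001]
t 307.5 [120. 230.] [107. 218.] [130. 241.] [0.4471 0.428  0.0322] [0.4426 0.4145 0.0311]
t 2518.5 [191. 237.] [162. 208.] [218. 265.] [0.4309 0.2247 0.0804] [0.4269 0.2177 0.0779]
t 2051.0 [381. 182.] [355. 156.] [406. 208.] [ 0.5969 -0.3235  0.077 ] [ 0.5876 -0.3131  0.0745]
s 6939.5 [544. 319.] [513. 299.] [559. 340.] [1.2023 0.1755 0.0507] [1.2042 0.1374 0.0484]
s 3003.5 [195. 266.] [161. 260.] [226. 279.] [ 0.5992 -0.3252  0.0768] [ 0.6283 -0.3407  0.0733]
s 1798.5 [309. 140.] [284. 135.] [335. 150.] [0.3924 0.2618 0.08  ] [0.4307 0.2199 0.0764]
s 315.5 [357. 120.] [348. 117.] [365. 124.] [0.3847 0.4996 0.0273] [0.4233 0.447  0.0261]
s 1287.0 [315.  12.] [293.   7.] [337.  20.] [-0.4443  1.1589  0.1126] [-0.3683  1.0767  0.1075]
[124] [[192.5        237.85483871]]
[[0.42838162 0.22051397]]
```

Request:
nudge_tcp:
  deltas:
    - [[-0.001,-0.001,0.05,0,0,0],[-0.001,-0.001,0.09,0,0,0],[-0.001,-0.001,0.115,0,0,0],[-0.001,-0.001,0.126,0,0,0],[-0.001,-0.001,0.129,0,0,0],[-0.001,-0.001,0.129,0,0,0]]

```text
clock: 40.9
tcp_pos: [0.5358, -0.3693, 0.0784]
orientation: [0.001, 0.463, 0.886, -0.0]
wrist_force: [-0.3, -0.8, 0.3]
finger_gap: 0.0299
grip_force: 0.0
```

Request:
nudge_tcp:
  deltas:
    - [[0,0,0,0,0,0],[0,0,0,0,0,0],[0,0,0,0,0,0],[0,0,0,0,0,0],[0,0,0,0,0,0],[0,0,0,0,0,0]]
  aperture: 0.0
  squeeze: 80

```text
clock: 41.65
tcp_pos: [0.5352, -0.3697, 0.0776]
orientation: [0.0, 0.464, 0.886, -0.0]
wrist_force: [-2.3, -1.7, 4.6]
finger_gap: 0.0055
grip_force: 79.7
```

Run:
```python
from h import *
a,b=look("top"),look("scene")
k=[k for k,A in blobs(b,"blue",2000) if k.mean(0)[0]<300][0]; k=k[k[:,1]<k[:,1].min()+.45*np.ptp(k[:,1])]; print(circ(plane(b,k,.064)))
g=cv2.cvtColor(a["image"],cv2.COLOR_RGB2HSV); m=(g[173:200,365:392,1]<90).astype(np.uint8); n,l,s,ce=cv2.connectedComponentsWithStats(m); print(s[1:,4]);print(plane(a,ce[1:]+[365,173],.01))
to(.3656,.178,.21)
```

```text
[ 0.60080257 -0.32318935  0.07029123]
[106   3]
[[ 0.60282328 -0.33312493]
 [ 0.60747252 -0.37005935]]
 delta tool [ 0.5465  0.1728 -0.1329] psi 34.8 tilt [ 0.    -0.001]
```

Request:
nudge_tcp:
  deltas:
    - [[0,0,-0.03,0,0,0],[0,0,-0.08,0,0,0],[0,0,-0.14,0,0,0],[0.04,0.01,-0.145,0,0,0],[0.09,0.03,-0.145,0,0,0],[0.14,0.045,-0.145,0,0,0],[0.20,0.06,-0.145,0,0,0],[0.26,0.08,-0.145,0,0,0]]

```text
clock: 42.75
tcp_pos: [0.4516, -0.1083, 0.2213]
orientation: [-0.001, 0.464, 0.886, 0.001]
wrist_force: [0.7, 1.8, -0.1]
finger_gap: 0.0053
grip_force: 79.4
```

Request:
nudge_tcp:
  deltas:
    - [[0.06,0.02,0,0,0,0],[0.12,0.04,0,0,0,0],[0.18,0.06,0,0,0,0],[0.24,0.08,0,0,0,0],[0.28,0.09,0,0,0,0],[0.293,0.093,0,0,0,0],[0.293,0.093,0,0,0,0],[0.293,0.093,0,0,0,0]]

```text
clock: 43.75
tcp_pos: [0.3625, 0.1823, 0.222]
orientation: [-0.0, 0.464, 0.886, -0.0]
wrist_force: [0.1, -0.6, -1.2]
finger_gap: 0.0054
grip_force: 79.4
```

Request:
nudge_tcp:
  deltas:
    - [[0,0,0,0,0,0],[0,0,0,0,0,0]]

```text
clock: 44.0
tcp_pos: [0.3626, 0.1823, 0.2222]
orientation: [-0.0, 0.464, 0.886, 0.0]
wrist_force: [0.1, -0.1, -1.4]
finger_gap: 0.0055
grip_force: 79.4
```

Run:
```python
from h import *
to(.3613,.1835,.133)
t=env.get_state()["tcp_pos"]; b=look("scene"); th=np.linspace(0,6.28,90)
for z in(.102,t[2]-.0136):
    p=proj(b,np.c_[.428+.08*np.cos(th),.2205+.08*np.sin(th),0*th+z]); print(z,p.min(0).round(1),p.max(0).round(1))
for k,A in blobs(b,"blue",800):
  m=k.mean(0)
  if abs(m[0]-309)<15 and 60<m[1]<170:
    for lo,hi in((0,132),(134,200)):
      q=k[(k[:,1]>=lo)&(k[:,1]<hi)]; print(q.min(0),q.max(0))
```

```text
 delta tool [ 0.0017 -0.0004  0.0892] psi 34.7 tilt [-0.  0.]
0.102 [282.  133.8] [335.8 163.9]
0.2086042608523247 [282.5 103.3] [338.9 132. ]
[284. 105.] [338. 131.]
[284. 134.] [335. 177.]
```

Request:
nudge_tcp:
  deltas:
    - [[0.001,0,0.03,0,0,0],[0.001,0,0.06,0,0,0],[0.001,0,0.077,0,0,0],[0.001,0,0.085,0,0,0],[0.001,0,0.088,0,0,0],[0.001,0,0.089,0,0,0],[0.001,0,0.089,0,0,0]]

```text
clock: 44.92
tcp_pos: [0.3621, 0.184, 0.1338]
orientation: [0.0, 0.463, 0.886, 0.0]
wrist_force: [-1.2, -0.2, -1.0]
finger_gap: 0.0053
grip_force: 79.4
```

Request:
nudge_tcp:
  deltas:
    - [[0,0,0,0,0,0],[0,0,0,0,0,0],[0,0,0,0,0,0],[0,0,0,0,0,0]]
  aperture: 0.03

```text
clock: 45.42
tcp_pos: [0.3616, 0.1839, 0.1333]
orientation: [0.0, 0.463, 0.886, 0.0]
wrist_force: [0.1, -0.3, 0.0]
finger_gap: 0.0301
grip_force: 0.0
```

Request:
nudge_tcp:
  deltas:
    - [[0,0,-0.03,0,0,0],[0,0,-0.08,0,0,0],[-0.05,-0.015,-0.10,0,0,0],[-0.10,-0.03,-0.10,0,0,0],[-0.15,-0.045,-0.10,0,0,0],[-0.20,-0.06,-0.10,0,0,0],[-0.26,-0.08,-0.10,0,0,0],[-0.32,-0.10,-0.10,0,0,0]]

```text
clock: 46.42
tcp_pos: [0.4619, -0.1365, 0.2333]
orientation: [0.0, 0.463, 0.886, 0.0]
wrist_force: [1.9, 0.1, -0.1]
finger_gap: 0.0302
grip_force: 0.0
```

Request:
nudge_tcp:
  deltas:
    - [[-0.04,-0.05,0,0,0,0],[-0.06,-0.08,0,0,0,0],[-0.06,-0.08,0,0,0,0],[-0.06,-0.08,0,0,0,0]]

```text
clock: 46.92
tcp_pos: [0.43, -0.2291, 0.2331]
orientation: [-0.0, 0.464, 0.886, 0.0]
wrist_force: [0.3, -0.1, 0.4]
finger_gap: 0.0302
grip_force: 0.0
```

Run:
```python
from h import *
a,b=look("top"),look("scene")
for k,A in blobs(b,"blue",800):
    if 250<k[:,0].mean()<350 and k[:,1].mean()>50: k=k[k[:,1]<k[:,1].min()+.35*np.ptp(k[:,1])]; print("s",circ(plane(b,k,.119)).round(4))
for k,A in blobs(a,"blue",800): print("t",circ(plane(a,k,.119)).round(4))
for X in balls(a,b): print(*X)
I=[cv2.resize(c,(400,400)) for c in (a["image"][150:290,130:270],b["image"][90:230,240:380])]
J=[cv2.resize(c,(400,200)) for c in (a["image"][150:220,260:400],b["image"][220:300,220:380])]
cv2.imwrite("pics/end.png",np.vstack([np.hstack(I),np.hstack(J)])[:,:,::-1])
```

```text
s [0.4304 0.2211 0.0769]
t [0.4262 0.2181 0.0788]
```

View pics/end.png

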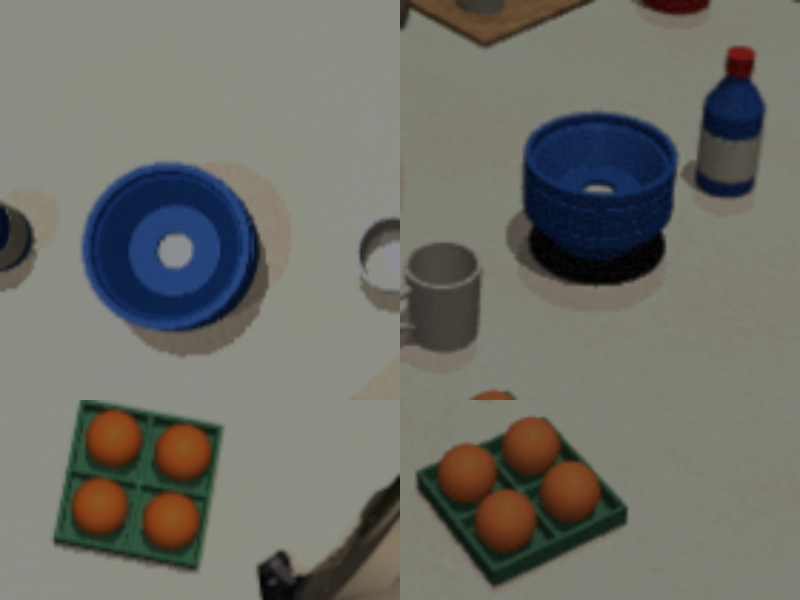

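The four covers are nested level on the pad (the stack is at (600,185) in the right view), and the four balls sit one per pocket in the caddy. The bottles and mug have not moved, and the arm is clear. Handing in.

```bash
python3 -c "
from workcell import env
print(env.hand_in())"
```

```text
the job is handed in; nothing more can be done
None
```

The job is handed in at about 47 s: the final pictures show all four balls in the caddy, one to a pocket, and all four covers nested level on the black pad, but the hand-in returned no verdict.

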